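# Shut and latch the bobbin chest

## Task

Close up the green bobbin chest: push its aluminium shutter fully home by the red handle until the spring catch clicks behind its pin, swing the latch's wire loop down over the brass keeper on the shutter, then press the orange lever over centre until it lies flat. Leave the chest latched, let go of everything, and leave the other things on the bench where they are.

Things in the scene. Friction and masses are not known exactly. Their poses are not given: they have to be found in the camera images.
- chest: Green steel chest fixed to the bench, 132 mm (x) by 316 mm (y) by 70 mm high, open in the middle, bobbins inside. Origin at the centre of its underside; z up; the shutter closes towards its -y, where the draw latch sits on the deck. Side rails, 82 mm above the bench, from y = -55 mm to the +y end. All mechanisms lie on its plane x = 0 except the catch (+x side).
- shutter (a joint): Aluminium sliding shutter plate, 100 mm wide (x), 140 mm long, top 76 mm above the bench. Value in m: 0 fully home against the stop lip, grows as it opens towards the chest's +y, up to 0.075. It drags with about 3.5 N of friction, about 6 N in all while the catch is pushed aside over the last 20 mm; it stays where left.
- shutter_handle (a point): Centre of the top of the shutter's red upright handle: 40 mm wide (x), 12 mm thick (y), 32 mm tall, standing on the plate's +y end; axes as the chest's.
- catch (a joint): Spring catch: a steel finger on the chest's +x rail, hinged at its +y end. As the shutter nears home a steel pin on the shutter pushes it aside; value in rad: 0 at rest, up to about 0.17 while pushed aside, springs back to 0 (clicks) behind the pin when the shutter is within about 3 mm of home and then blocks the shutter from opening.
- keeper_back (a point): Foot of the brass keeper hook's +y face, on the top of the shutter plate (76 mm above the bench), at x = 0; moves with the shutter, axes as the chest's. The hook is 22 mm wide (x), 5 mm thick, stands 16 mm above the plate and leans 15 degrees towards +y. The loop's crossbar must lie against or just behind this face, down near the plate.
- lever (a joint): Orange draw latch lever, 20 mm wide, 4 mm thick. Value in rad: 0 flat, pointing to the chest's -y; grows as it is raised; 1.57 upright; 2.27 is its stop, leaning to +y over the keeper. It starts raised, leaning to +y, and stays where left (light friction). With the loop hooked it goes over centre about 0.25 rad before flat and then holds itself flat.
- lever_pivot (a point): Lever's fixed pivot axis (along chest x), 94 mm above the bench, chest y = -82 mm. When flat, the lever's middle plane is at this height, above the latch base whose top is 84 mm above the bench.
- lever_tip (a point): Free end of the lever, 60 mm from its pivot, middle of its thickness. With the loop hooked, about 5 N near the tip presses the lever over against the loop's spring (up to about 30 N in the loop).
- loop_swing (a joint): Swing of the wire loop about its pivot on the lever (rad). The loop's angle above the chest's +y direction = this value minus lever. It starts at its stop (4.19), leaning back to -y past upright by its own weight; it swings nearly freely and falls towards +y once brought past upright.
- loop_pivot (a point): The loop's pivot axis (along chest x) on the lever, 18 mm from the lever's pivot; moves with the lever.
- loop_bar (a point): Middle of the loop's crossbar: steel wire 5 mm thick, 34 mm wide, 66 mm from the loop's pivot (a spring lets it stretch up to 20 mm, 2.6 N per mm after 5 N). From any start position of the lever the bar, swung down, lands behind (+y of) the keeper of the closed shutter; with the lever nearer upright it comes too close.
- pull_plate (a point): Middle of the blue pull plate on the loop's crossbar: 42 mm wide along chest x, 22 mm long, 4 mm thick, bent up 40 degrees from the loop's plane; this point is 13 mm from the crossbar. The plate can be pinched across its 42 mm width from above and the loop carried down in an arc, or simply pushed over.
- wire_spool: Bystander: white spool of copper wire, 60 mm across, 55 mm high, origin under its centre.
- tape_roll: Bystander: yellow roll, 90 mm across, 20 mm high, lying near the chest, origin under its centre.
- pliers: Bystander: pliers with red grips, about 190 mm long, 16 mm high, lying near the chest; origin near the joint, jaws to its +x.
- screwdriver: Bystander: screwdriver lying on the bench.
- resin_jar: Bystander: closed jar, 64 mm across, 85 mm high, origin under its centre.
- rotor: Bystander: small motor rotor on two wooden blocks, 140 mm long, 56 mm high, origin under its centre.
- carton: Bystander: cardboard carton 90 by 70 by 50 mm, origin under its centre.

How it is judged:
On the way, in this order (a step that is already met when the one before it is completed fails the run):
1. the shutter is pushed home and the catch has sprung back behind its pin (value of joint shutter below 0.005 m and value of joint catch below 0.06 rad), for 0.2 s.
2. the loop's crossbar lies down behind the keeper (value of joint shutter below 0.005 m and y of loop_bar in the frame of keeper_back between 0 and 0.022 m and z of loop_bar in the frame of keeper_back below 0.01 m), for 0.2 s.
At the end, for the whole second after the job is handed in: The shutter is within 3 mm of fully home with the catch sprung back (within 0.06 rad), the loop's crossbar lies behind the keeper (its centre 0 to 9 mm behind the face's foot and under 11 mm above the plate), and the lever lies flat within 0.06 rad and still (value of joint shutter below 0.003 m and value of joint each of catch, lever below 0.06 rad and y of loop_bar in the frame of keeper_back between 0 and 0.009 m and z of loop_bar in the frame of keeper_back below 0.011 m and velocity of joint lever below 0.05 rad/s); the robot touches nothing.
It fails at once if a bystander was moved more than 40 mm (distance of any of wire_spool, tape_roll, pliers, screwdriver, resin_jar, rotor, carton from where it was at the start of the episode above 0.04 m).
It also fails if it takes over 67 s, if anything falls off the work surface, if the arm or the gripper's body presses on something with over 40 N, if the wrist force passes 120 N, or if a joint passes its speed limit or range.

## Robot

A 7-joint arm with a two-finger parallel gripper is mounted at the origin on the work surface. World frame = base frame: x ahead of the robot, y to its left, z up, the work surface at z = 0. Lengths are in m, angles in rad, forces in N, time in s.
With the tool pointing down it reaches from about 0.35 to 0.9 m from the base axis. Payload 7.2 kg.
Tool frame: the origin (TCP) lies at the very end of the fingers, on their centre line; the grasp point (between the pads) lies 19 mm behind it; x points along the fingers, z is the direction in which the jaws open and shut, and the axes are right-handed (so a half turn about x gives the same grasp; the last joint's range is limited). The gripper opens to 85 mm and grips with 20 to 120 N. Pads are 22 mm wide; open, the fingers measure 114 mm over their backs; the gripper's body (76 mm by 85 mm) begins 54 mm behind the grasp point. The pads swing forward as they close: fully open they stand 13 mm farther back than shut.
Start: joints at [1.05, 0.411, -0.013, 1.596, 0.006, 1.134, -0.082], TCP at [0.273, -0.562, 0.231] pointing down, gripper open.
Joint ranges: [-2.95, 2.95], [-0.29, 1.99], [-1.47, 1.44], [0.14, 2.54], [-1.03, 4.17], [0.13, 1.85], [-2.86, 2.86]. Speed limits (rad/s): [2.39, 2.39, 3.01, 3.01, 3.14, 3.14, 3.14].

## Interface

Orientations are given as a rotation vector (axis times angle).
In Python, from bench import robot gives the robot as it stands.
- The arm moves only by the shell command python3 -m crank 'ROWS' [FORCE]. ROWS is JSON, a list of rows, each a list of 5 numbers: the shift along the tool's x, y, z in mm, then the turn about the tool's x in rad, then the opening, from 0 (shut) to 1 (fully open). In form: [[dx, dy, dz, twist, claw], ...]. A call has 1 to 5 rows; each row shifts and turns the commanded pose from where the row before left it, along the tool's axes as they then stand; what a row does not reach is not made up. A row lasts 1/10 s, in which the tool goes at most 50 mm and 8.59 degrees, less where a joint would pass 70% of its speed; a pose out of reach is approached as far as the arm can. A call with a gripper value outside its range is refused whole. The fingers move at their own pace and stop on an object; FORCE is the grip in N (left out, the last holds). Time passes only in rows, so rows that do not move let the fingers close. It gives the time, the measured TCP pose, the force and the opening at its end, in the units of the state.
- robot.get_state(): the state, without advancing time (a new reading comes with each control period).
- robot.get_image(name): name is "side" or "top"; returns the picture (400x640x3 uint8, red, green, blue); there is no depth.
- robot.camera_params(name): a dict with "K" (3x3 intrinsics, pixels), "k1" (the pictures are not rectified: a ray, as slopes to the right and down, at radius r is drawn at 1 + k1 r^2 times it, then the intrinsics apply), "pose" (4x4, takes a point from camera to world coordinates). Camera axes: x right, y down, z forward; pixel columns grow to the right and rows downward; lengths in m; the calibration is good to about 2 mm. A picture is of the moment at which its call begins. camera_params takes no time and is no camera call.
- robot.job_done(): hands the job in, once; it reports no verdict.
The state is a dict: "time": time; "q": joint angles; "joint_vel": joint speeds; "joint_torque": joint torques, N m; "position": TCP position; "ee_rot": TCP orientation; "ft_force": force on the tool from outside, world axes, zero at the start; "torque": the same for the moment, N m; "opening": finger opening in m.
Only numpy, scipy, OpenCV 4.12 (cv2) and the standard library are available. Lean on these libraries where they do the work, as an engineer would, in place of code of your own. Each camera call takes 0.05 s, during which the arm holds its last target.

## Working session

There is one attempt and no reset: what is moved stays moved. The work goes in short steps, Python scripts to look and compute and a shell command to move; the robot and the scene stay as the last step left them, time stands still between calls to the robot, and variables do not carry over. Pictures are saved under pics/ and viewed, and the job is handed in when it is done.

```bash
mkdir -p pics; ls; python3 - <<'E'
from bench import robot
import cv2
s=robot.get_state(); print({k:s[k] for k in('time','position','ee_rot','opening','ft_force')})
for n in('side','top'):
    p=robot.camera_params(n); print(n,p)
    cv2.imwrite(f'pics/{n}0.png',cv2.cvtColor(robot.get_image(n),cv2.COLOR_RGB2BGR))
E
```

```text
pics
{'time': 0.0, 'position': array([ 0.27317698, -0.56157329,  0.23044111]), 'ee_rot': array([ 0.87032776,  1.39152923, -0.86903873]), 'opening': 0.08537967413219, 'ft_force': array([-0.51404489, -0.89753835,  0.44749308])}
side {'K': array([[410.76001736,   0.        , 314.80641273],
       [  0.        , 410.76001736, 201.7399221 ],
       [  0.        ,   0.        ,   1.        ]]), 'k1': -0.0800528821606218, 'pose': array([[-0.99962906, -0.01946822,  0.01904539,  0.51851159],
       [-0.02673213,  0.56762626, -0.82285225,  1.06217779],
       [ 0.0052088 , -0.82305615, -0.56793613,  0.83667486],
       [ 0.        ,  0.        ,  0.        ,  1.        ]])}
top {'K': array([[376.77118527,   0.        , 321.95033423],
       [  0.        , 376.77118527, 202.424692  ],
       [  0.        ,   0.        ,   1.        ]]), 'k1': -0.014081074747093433, 'pose': array([[ 0.00695184, -0.99347891,  0.11380391,  0.43148416],
       [-0.99968875, -0.00963152, -0.02301364,  0.01839119],
       [ 0.02395967, -0.1136085 , -0.99323665,  1.21590128],
       [ 0.        ,  0.        ,  0.        ,  1.        ]])}
```

View pics/side0.png

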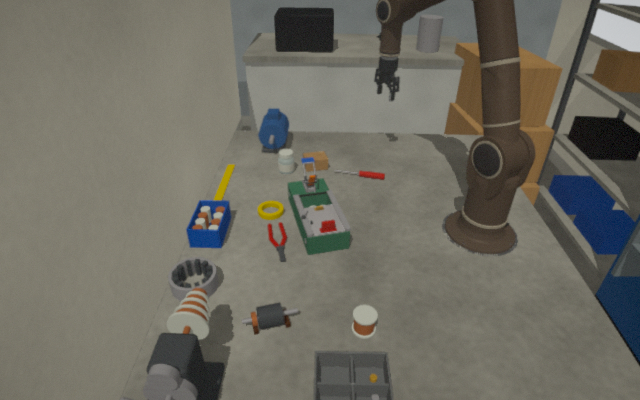

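View pics/top0.png

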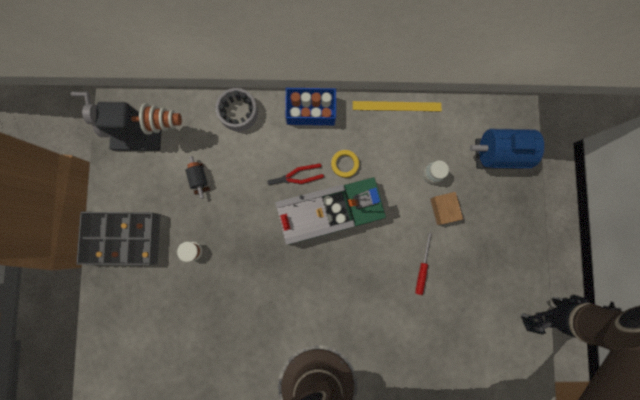

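```bash
python3 - <<'E'
import cv2
a=cv2.imread('pics/side0.png')[150:260,250:390]; cv2.imwrite('pics/s0c.png',cv2.resize(a,None,fx=5.5,fy=5.4,interpolation=cv2.INTER_CUBIC))
a=cv2.imread('pics/top0.png')[165:255,265:395]; cv2.imwrite('pics/t0c.png',cv2.resize(a,None,fx=6,fy=6,interpolation=cv2.INTER_CUBIC))
E
```

```text
(no output)
```

View pics/s0c.png

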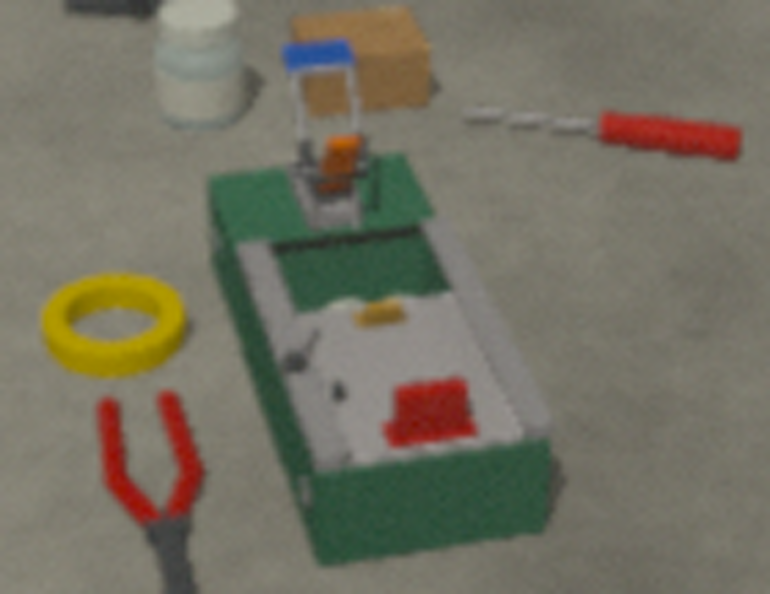

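View pics/t0c.png

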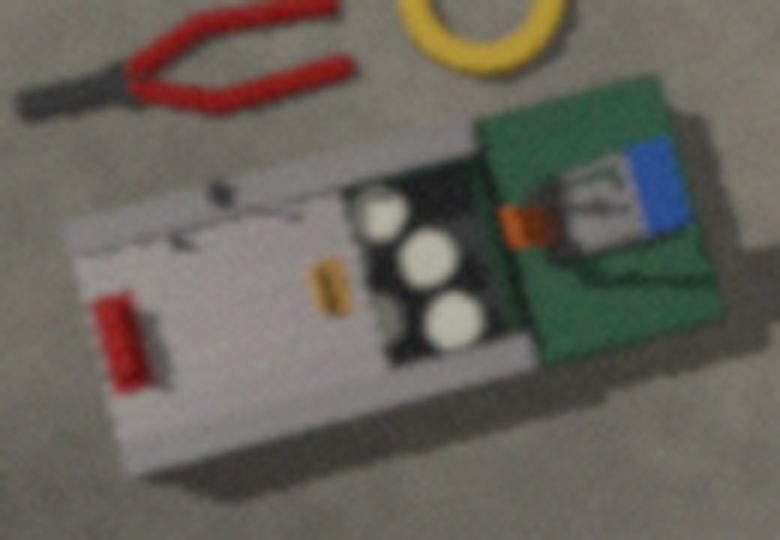

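The top crop shows the red handle at about (120,342), the keeper at (330,287), the lever tip at (520,226) and the blue plate at (660,185). Next I'll fit the chest pose and the joints.

```bash
cat > h.py <<'E'
import numpy as np, cv2
from bench import robot
from scipy.optimize import least_squares
P={n:robot.camera_params(n) for n in('side','top')}
def proj(n,X):
    p=P[n];T=np.linalg.inv(p['pose']);X=np.atleast_2d(X)
    c=X@T[:3,:3].T+T[:3,3];s=c[:,:2]/c[:,2:];r2=(s**2).sum(1,keepdims=True)
    s=s*(1+p['k1']*r2);return s*p['K'][0,0]+p['K'][:2,2]
def C2W(L,ch):
    L=np.atleast_2d(L);c,s=np.cos(ch[2]),np.sin(ch[2])
    return L@np.array([[c,-s,0],[s,c,0],[0,0,1]]).T+[ch[0],ch[1],0]
def ct(u,v): return [(u+.5)/6-.5+265,(v+.5)/6-.5+165]
def cs(u,v): return [(u+.5)/5.5-.5+250,(v+.5)/5.4-.5+150]
E
python3 - <<'E'
from h import *
obs=[('top',ct(657,76),(.066,-.158,.07)),('top',ct(722,308),(-.066,-.158,.07)),('top',ct(477,118),(.066,-.055,.07)),('top',ct(540,362),(-.066,-.055,.07)),('top',ct(65,228),(.066,.158,.082)),('top',ct(130,475),(-.066,.158,.082)),
('side',cs(322,563),(.066,.158,0)),('side',cs(545,528),(-.066,.158,0)),('side',cs(210,178),(.066,-.158,.07)),('side',cs(403,155),(-.066,-.158,.07)),('side',cs(548,430),(-.066,.158,.082))]
f=lambda c:np.concatenate([(proj(n,C2W(L,c))[0]-uv) for n,uv,L in obs])
r=least_squares(f,[.45,0,.2],loss='soft_l1');ch=r.x;print(ch,f(ch).reshape(-1,2).round(1).tolist())
# handle top centre: y local = ysh ; keeper
def solve1(obs,fun,x0):
    g=lambda x:np.concatenate([proj(n,C2W(fun(x,k),ch))[0]-uv for n,uv,k in obs])
    s=least_squares(g,x0);print(s.x,g(s.x).reshape(-1,2).round(1).tolist());return s.x
print('handle y (z=.108)');solve1([('top',ct(114,343),0),('side',cs(430,388),0)],lambda x,k:(x[1],x[0],.108),[.1,0])
print('keeper top');solve1([('top',ct(330,287),0),('side',cs(381,308),0)],lambda x,k:(x[1],x[0],.09),[.05,0])
print('lever tip');a=solve1([('top',ct(510,228),0),('side',cs(344,142),0)],lambda x,k:(0,-.082+.06*np.cos(np.pi-x[0]),.094+.06*np.sin(x[0])),[1.9])
def bar(lv,sw,r=.066):
    lp=np.array([-.082-.018*np.cos(lv),.094+.018*np.sin(lv)]);t=sw-lv
    return (0,lp[0]+r*np.cos(t),lp[1]+r*np.sin(t))
print('bar',bar(a[0],4.19),proj('top',C2W(bar(a[0],4.19),ch)),proj('side',C2W(bar(a[0],4.19),ch)))
print('plate obs',ct(660,185),cs(319,53))
np.save('ch.npy',ch)
E
```

```text
[ 0.54091048 -0.03627899  0.27210398] [[0.5, -1.3], [1.6, 1.1], [-1.5, 0.2], [-0.4, 0.9], [-0.3, -0.8], [-0.1, 0.4], [-0.9, 1.1], [0.1, 0.7], [-1.1, -1.0], [-0.1, -1.3], [1.0, -2.1]]
handle y (z=.108)
[ 1.47126955e-01 -7.82944553e-05] [[-0.1, -0.4], [0.4, -0.2]]
keeper top
[ 0.03878506 -0.00031151] [[-0.6, 0.0], [-0.0, -1.1]]
lever tip
[2.10425702] [[0.1, -0.1], [-0.1, 0.2]]
bar (0, np.float64(-0.10535094413805657), np.float64(0.1669399970666089)) [[368.78046493 196.68555473]] [[308.17722286 162.49393633]]
plate obs [374.5833333333333, 195.41666666666666] [307.5909090909091, 159.40740740740742]
```

```bash
cat >> h.py <<'E'
from scipy.spatial.transform import Rotation as R
ch=None
try: ch=np.load('ch.npy')
except Exception: pass
def st():
    s=robot.get_state();M=R.from_rotvec(s['ee_rot']).as_matrix();c,si=np.cos(ch[2]),np.sin(ch[2])
    Rc=np.array([[c,-si,0],[si,c,0],[0,0,1]]);p=Rc.T@(s['position']-[ch[0],ch[1],0]);return s,Rc.T@M,p,Rc.T@s['ft_force']
def rep(*target):
    s,M,p,f=st();print('t',round(s['time'],2),'tcp chest mm',(p*1e3).round(1),'F chest',f.round(1),'open',round(s['opening'],4))
    print('tool axes in chest\n',M.round(3))
    if target: print('tool shift mm',(M.T@(np.array(target)/1e3-p)*1e3).round(0))
def shot(n,name,box,f):
    im=cv2.cvtColor(robot.get_image(n),cv2.COLOR_RGB2BGR);x0,y0,x1,y1=box
    cv2.imwrite(f'pics/{name}.png',cv2.resize(im[y0:y1,x0:x1],None,fx=f,fy=f,interpolation=cv2.INTER_CUBIC))
E
python3 -c "
from h import *
rep(0,200,230)"
```

```text
t 0.1 tcp chest mm [-399.1 -434.1  230.5] F chest [ 0.   0.4 -0.2] open 0.0853
tool axes in chest
 [[-0.     0.984  0.18 ]
 [ 0.001  0.18  -0.984]
 [-1.    -0.    -0.001]]
tool shift mm [   1.  507. -552.]
```

```bash
python3 -m crank '[[0,0,0,0.09,0],[0,0,0,0.09,0],[0,25,-40,0,0],[0,25,-40,0,0],[0,25,-40,0,0]]' 40; python3 -m crank '[[0,25,-40,0,0],[0,25,-40,0,0],[0,25,-40,0,0],[0,25,-40,0,0],[0,25,-40,0,0]]'; python3 -c "
from h import *
rep(0,200,230)"
```

```text
time: 0.6
position: [0.3133, -0.4245, 0.2307]
ee_rot: [1.007, 1.327, -1.006]
ft_force: [1.1, 0.3, 0.0]
opening: 0.0124
time: 1.1
position: [0.3798, -0.1981, 0.2313]
ee_rot: [1.006, 1.326, -1.006]
ft_force: [2.1, -0.3, 0.2]
opening: 0.0
t 1.1 tcp chest mm [-198.7 -112.5  231.3] F chest [ 2.  -0.9  0.2] open 0.0
tool axes in chest
 [[-0.     1.     0.001]
 [-0.     0.001 -1.   ]
 [-1.    -0.     0.   ]]
tool shift mm [   1.  199. -312.]
```

```bash
python3 -m crank '[[0,25,-40,0,0],[0,25,-40,0,0],[0,25,-40,0,0],[0,25,-40,0,0],[0,25,-40,0,0]]'; python3 -m crank '[[0,25,-40,0,0],[0,25,-40,0,0],[0,25,-30,0,0],[0,0,0,0,0]]';python3 -c "
from h import *
rep(0,197,95)"
```

```text
time: 1.6
position: [0.4463, 0.0281, 0.2313]
ee_rot: [1.006, 1.326, -1.006]
ft_force: [1.5, -1.4, 0.1]
opening: -0.0
time: 2.0
position: [0.4894, 0.1582, 0.2311]
ee_rot: [1.003, 1.331, -0.999]
ft_force: [-1.0, 0.4, 0.3]
opening: -0.0003
t 2.0 tcp chest mm [  2.6 201.2 231.1] F chest [-0.9  0.6  0.3] open -0.0003
tool axes in chest
 [[ 0.001  1.     0.007]
 [ 0.003  0.007 -1.   ]
 [-1.     0.001 -0.003]]
tool shift mm [136.  -3.   5.]
```

```bash
python3 -m crank '[[45,-2,0,0,0],[45,0,0,0,0],[45,0,0,0,0],[0,0,0,0,0]]';python3 -c "
from h import *
rep(0,197,95)
shot('side','s1',(250,130,390,260),5.5)
shot('top','t1',(255,165,385,255),6)"
```

```text
time: 2.4
position: [0.4829, 0.1496, 0.0912]
ee_rot: [1.0, 1.332, -1.014]
ft_force: [-0.3, 0.0, -0.6]
opening: -0.0002
t 2.4 tcp chest mm [ -6.  194.7  91.2] F chest [-0.3  0.1 -0.6] open -0.0002
tool axes in chest
 [[-0.011  1.     0.001]
 [-0.     0.001 -1.   ]
 [-1.    -0.011  0.   ]]
tool shift mm [-4.  6. -2.]
```

View pics/s1.png

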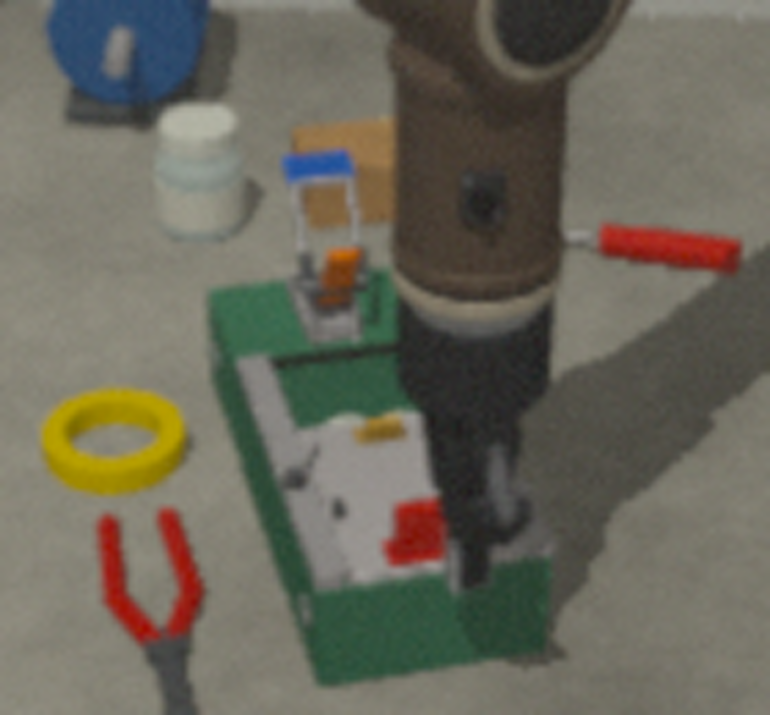

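The gripper is behind the handle and a few mm towards -x, so I'll centre it and push.

```bash
python3 -m crank '[[0,6,0,0,0],[0,0,12,0,0],[0,0,12,0,0],[0,0,12,0,0],[0,0,12,0,0]]';python3 -c "
from h import *
rep()";python3 -m crank '[[0,0,8,0,0],[0,0,8,0,0],[0,0,8,0,0],[0,0,8,0,0]]';python3 -c "
from h import *
rep()
shot('top','t2',(255,165,385,255),6)"
```

```text
time: 3.0
position: [0.5065, 0.1069, 0.0972]
ee_rot: [1.008, 1.325, -1.004]
ft_force: [-1.1, 3.6, 5.3]
opening: 0.0001
t 3.0 tcp chest mm [  5.3 147.2  97.2] F chest [-0.1  3.8  5.3] open 0.0001
tool axes in chest
 [[ 0.002  1.     0.   ]
 [ 0.001  0.    -1.   ]
 [-1.     0.002 -0.001]]
time: 3.4
position: [0.5149, 0.0763, 0.0971]
ee_rot: [1.007, 1.325, -1.005]
ft_force: [-1.2, 3.9, 7.4]
opening: -0.0001
t 3.4 tcp chest mm [  5.3 115.5  97.1] F chest [-0.1  4.1  7.4] open -0.0001
tool axes in chest
 [[ 0.002  1.     0.001]
 [ 0.     0.001 -1.   ]
 [-1.     0.002 -0.   ]]
```

View pics/t2.png

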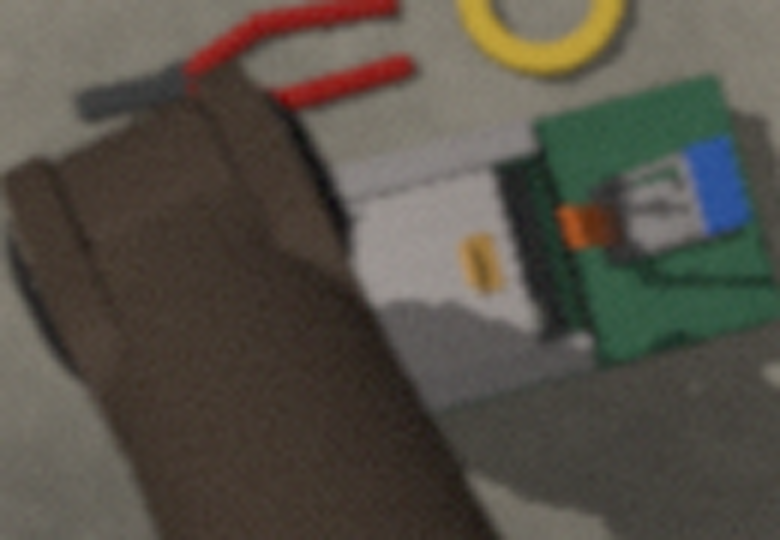

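```bash
python3 -m crank '[[-3,0,5,0,0],[0,0,5,0,0],[0,0,5,0,0]]';python3 -c "
from h import *
rep()";python3 -m crank '[[0,0,4,0,0],[0,0,4,0,0],[0,0,0,0,0]]';python3 -c "
from h import *
rep()"
```

```text
time: 3.75
position: [0.518, 0.0629, 0.0995]
ee_rot: [1.006, 1.328, -1.005]
ft_force: [-2.4, 8.1, 2.8]
opening: -0.0003
t 3.75 tcp chest mm [  4.5 101.7  99.5] F chest [-0.2  8.4  2.8] open -0.0003
tool axes in chest
 [[ 0.     1.     0.002]
 [ 0.002  0.002 -1.   ]
 [-1.     0.    -0.002]]
time: 4.05
position: [0.5204, 0.0543, 0.0994]
ee_rot: [1.007, 1.327, -1.006]
ft_force: [-0.7, 3.6, 3.5]
opening: 0.0001
t 4.05 tcp chest mm [ 4.6 92.8 99.4] F chest [0.3 3.6 3.5] open 0.0001
tool axes in chest
 [[-0.     1.     0.   ]
 [ 0.001  0.    -1.   ]
 [-1.    -0.    -0.001]]
```

```bash
python3 -m crank '[[0,0,3,0,0],[0,0,0,0,0]]';python3 -c "
from h import *
rep()";python3 -m crank '[[0,0,3,0,0],[0,0,0,0,0]]';python3 -c "
from h import *
rep()"
```

```text
time: 4.25
position: [0.5205, 0.0539, 0.0994]
ee_rot: [1.007, 1.33, -1.004]
ft_force: [-4.2, 10.2, 3.5]
opening: -0.0
t 4.25 tcp chest mm [ 4.5 92.4 99.4] F chest [-1.3 10.9  3.5] open -0.0
tool axes in chest
 [[-0.     1.     0.002]
 [ 0.003  0.002 -1.   ]
 [-1.    -0.    -0.003]]
time: 4.45
position: [0.5206, 0.0536, 0.0994]
ee_rot: [1.007, 1.333, -1.001]
ft_force: [-6.4, 17.9, 5.0]
opening: -0.0
t 4.45 tcp chest mm [ 4.6 92.  99.4] F chest [-1.4 19.   5. ] open -0.0
tool axes in chest
 [[-0.     1.     0.004]
 [ 0.006  0.004 -1.   ]
 [-1.    -0.    -0.006]]
```

```bash
python3 -m crank '[[0,0,-8,0,0],[0,0,-10,0,0],[-40,0,0,0,0],[-45,0,0,0,0],[-45,0,0,0,0]]';python3 -m crank '[[-10,-40,25,0,0],[0,-40,25,0,0],[0,-40,25,0,0],[0,0,45,0,0],[0,0,45,0,0]]';python3 -c "
from h import *
rep(0,-185,240)
shot('side','s3',(250,130,390,260),4.5)
shot('top','t3',(265,165,395,255),6)"
```

```text
time: 4.95
position: [0.5167, 0.065, 0.2304]
ee_rot: [1.005, 1.326, -1.008]
ft_force: [1.3, -0.5, 0.2]
opening: 0.0002
time: 5.45
position: [0.4449, -0.1278, 0.24]
ee_rot: [1.005, 1.323, -1.007]
ft_force: [1.0, 0.2, 0.4]
opening: 0.0002
t 5.45 tcp chest mm [-117.   -62.4  240. ] F chest [ 1.1 -0.1  0.4] open 0.0002
tool axes in chest
 [[ 0.     1.    -0.   ]
 [-0.003 -0.    -1.   ]
 [-1.     0.     0.003]]
tool shift mm [  0. 117. 123.]
```

View pics/s3.png

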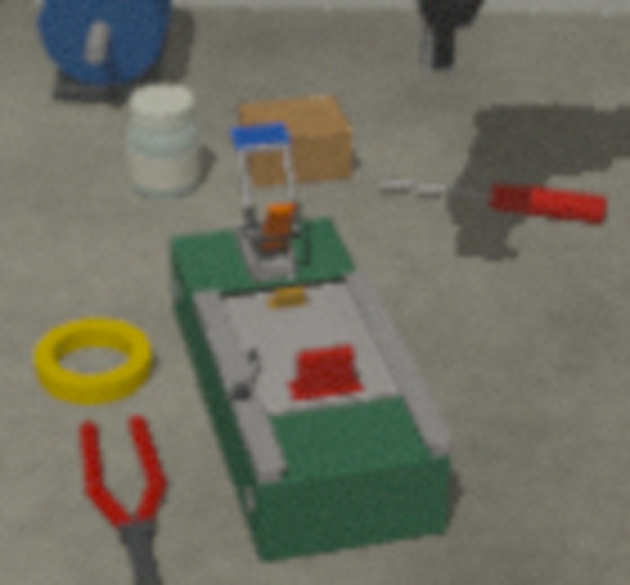

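View pics/t3.png

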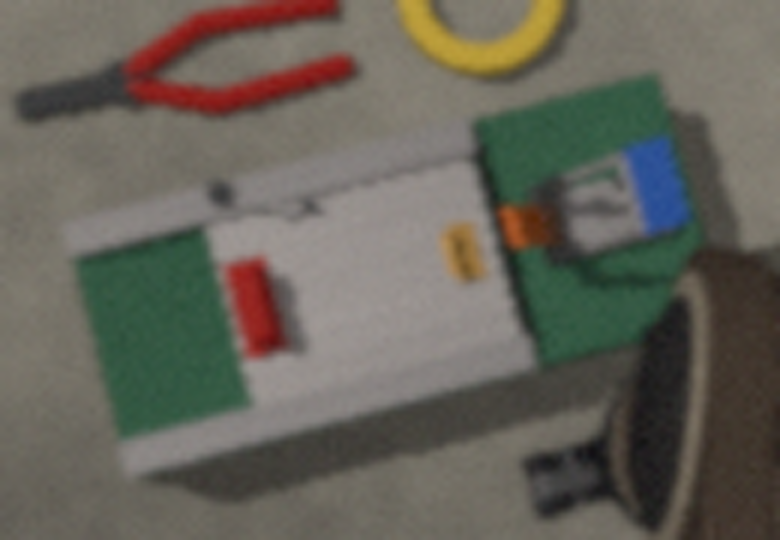

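```bash
python3 - <<'E'
from h import *
def cs3(u,v): return [(u+.5)/4.5-.5+250,(v+.5)/4.5-.5+130]
def s1(obs,z):
    g=lambda x:np.concatenate([proj(n,C2W((x[1],x[0],z),ch))[0]-uv for n,uv in obs])
    s=least_squares(g,[0,0]);print(s.x,g(s.x).round(1))
s1([('top',ct(246,307)),('side',cs3(323,353))],.108)
s1([('top',ct(463,252)),('side',cs3(289,294))],.09)
E
```

```text
[0.07948843 0.00060854] [ 0.1 -0.6  0.6  0.1]
[-0.03021814 -0.00085438] [-0.6  0.1 -0.1 -1.2]
```

```bash
python3 -m crank '[[0,0,40,0,0],[0,0,45,0,0],[0,0,38,0,0],[0,40,0,0,0],[0,40,0,0,0]]';python3 -m crank '[[0,37,0,0,0],[0,0,0,0,0],[38,0,0,0,0],[38,0,0,0,0],[0,0,0,0,0]]';python3 -c "
from h import *
rep(0,-170,162)
shot('side','s4',(250,130,390,260),4.5)
shot('top','t4',(265,165,395,255),6)"
```

```text
time: 6.05
position: [0.5561, -0.225, 0.239]
ee_rot: [1.009, 1.324, -1.012]
ft_force: [0.7, 0.8, 0.6]
opening: 0.0003
time: 6.55
position: [0.588, -0.2119, 0.158]
ee_rot: [1.004, 1.335, -1.011]
ft_force: [0.4, -0.2, -0.9]
opening: -0.0002
t 6.55 tcp chest mm [  -1.9 -181.8  158. ] F chest [ 0.3 -0.3 -0.9] open -0.0002
tool axes in chest
 [[-0.009  1.     0.   ]
 [ 0.005  0.    -1.   ]
 [-1.    -0.009 -0.005]]
tool shift mm [ -4.   2. -12.]
```

View pics/s4.png

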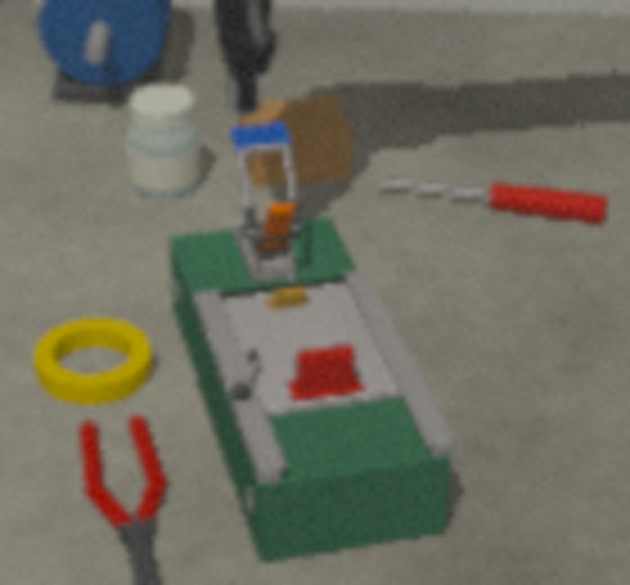

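View pics/t4.png

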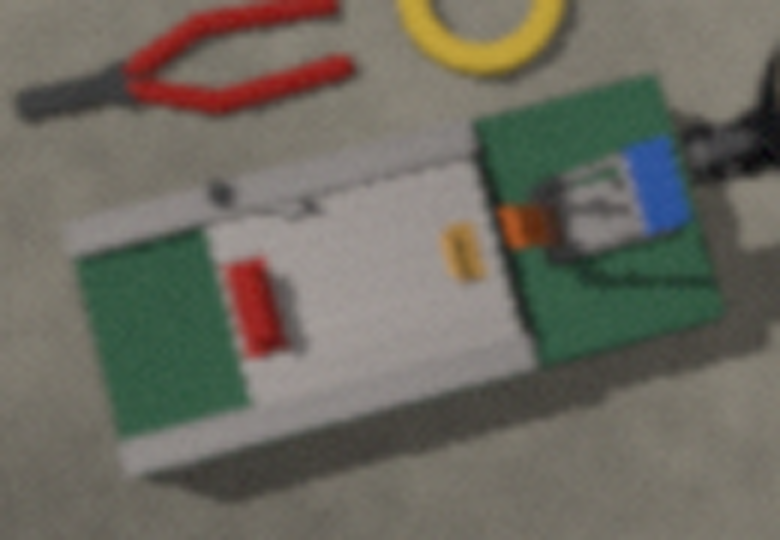

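```bash
python3 -m crank '[[-3,-4,-20,0,0],[0,0,-15,0,0],[0,0,-10,0,0],[0,0,-10,0,0],[0,0,-10,0,0]]';python3 -c "
from h import *
rep()";python3 -m crank '[[0,0,-8,0,0],[0,0,-8,0,0],[0,0,0,0,0]]';python3 -c "
from h import *
rep()
shot('side','s5',(250,130,390,260),4.5)
shot('top','t5',(265,165,395,255),6)"
```

```text
time: 7.15
position: [0.575, -0.1564, 0.1723]
ee_rot: [1.006, 1.309, -1.006]
ft_force: [0.2, -16.8, 35.0]
opening: -0.0001
t 7.15 tcp chest mm [   0.6 -124.9  172.3] F chest [ -4.3 -16.3  35. ] open -0.0001
tool axes in chest
 [[ 0.009  1.    -0.003]
 [-0.012 -0.003 -1.   ]
 [-1.     0.009  0.012]]
time: 7.45
position: [0.5736, -0.1456, 0.177]
ee_rot: [1.007, 1.297, -1.007]
ft_force: [-0.3, -23.6, 45.0]
opening: -0.0001
t 7.45 tcp chest mm [   2.1 -114.1  177. ] F chest [ -6.6 -22.7  45. ] open -0.0001
tool axes in chest
 [[ 0.016  1.    -0.006]
 [-0.021 -0.005 -1.   ]
 [-1.     0.016  0.021]]
```

View pics/s5.png

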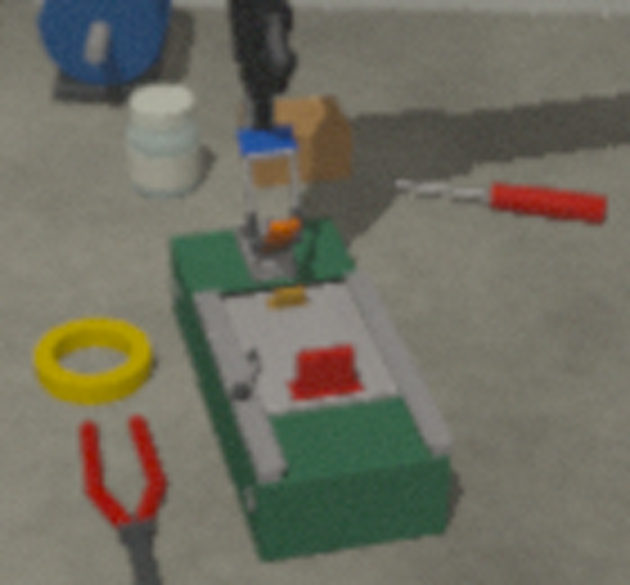

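View pics/t5.png

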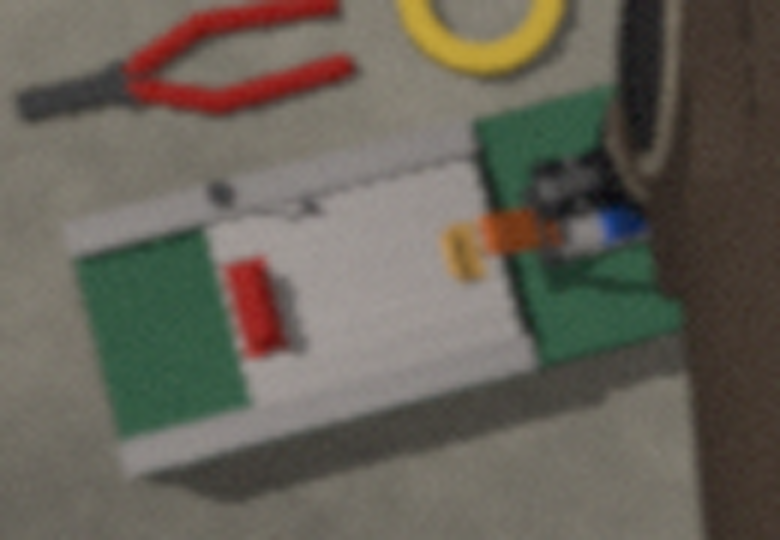

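The plate's edge has caught on the fingers and the push has jammed: 45 N upward, with the lever pushed to about its stop. I'll back off and pinch the plate instead.

```bash
python3 -m crank '[[0,0,20,0,0],[0,0,30,0,0],[0,0,20,0,0],[-40,0,0,0,0],[-40,0,0,0,0]]';python3 -m crank '[[0,0,30,0.15,0.8],[0,0,0,0.15,0.8],[0,0,0,0.15,0.8],[0,0,0,0.15,0.8],[0,0,0,0.15,0.8]]';python3 -c "
from h import *
rep()
shot('side','s6',(250,130,390,260),4.5)
shot('top','t6',(265,165,395,255),6)"
```

```text
time: 8.05
position: [0.5844, -0.2032, 0.2459]
ee_rot: [1.007, 1.329, -1.008]
ft_force: [1.2, 0.2, 0.9]
opening: 0.0
time: 8.55
position: [0.5933, -0.2313, 0.2462]
ee_rot: [1.556, 0.941, -1.556]
ft_force: [0.3, 0.4, -0.0]
opening: 0.068
t 8.55 tcp chest mm [  -1.9 -202.   246.2] F chest [ 0.4  0.3 -0. ] open 0.068
tool axes in chest
 [[-0.     0.728 -0.685]
 [ 0.    -0.685 -0.728]
 [-1.    -0.    -0.   ]]
```

View pics/s6.png

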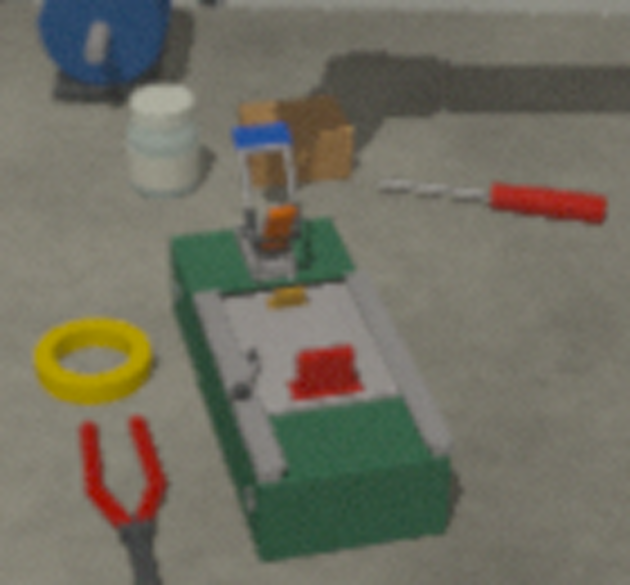

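View pics/t6.png

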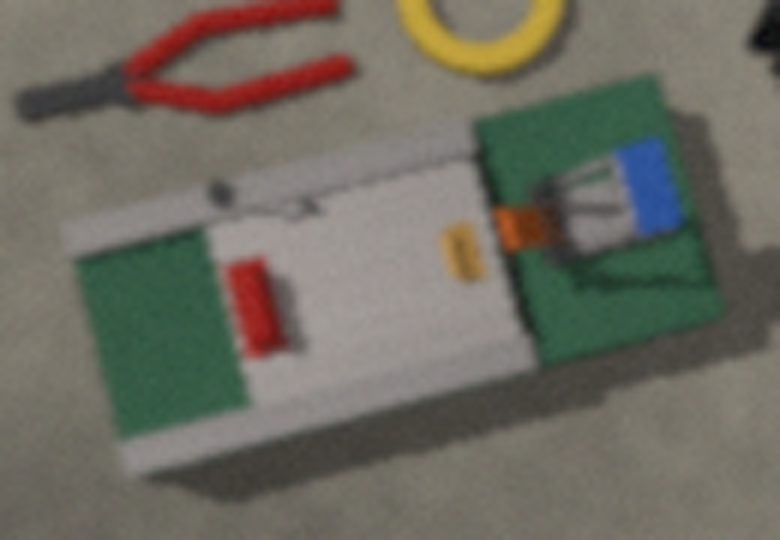

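```bash
python3 - <<'E'
from h import *
def cs3(u,v): return [(u+.5)/4.5-.5+250,(v+.5)/4.5-.5+130]
def s1(obs):
    g=lambda x:np.concatenate([proj(n,C2W(x,ch))[0]-uv for n,uv in obs])
    s=least_squares(g,[0,-.1,.15]);print((s.x*1e3).round(1),g(s.x).round(1))
s1([('top',ct(652,187)),('side',cs3(262,136))])
s1([('top',ct(660,185)),('side',cs(319,53))])
s1([('top',ct(503,228)),('side',cs3(282,210))])
def geo(lv,sw):
    lp=np.array([-.082-.018*np.cos(lv),.094+.018*np.sin(lv)]);t=sw-lv
    b=lp+.066*np.array([np.cos(t),np.sin(t)]);return (lp*1e3).round(1),(b*1e3).round(1),((b+.013*np.array([np.cos(t+.7),np.sin(t+.7)]))*1e3).round(1),((b+.013*np.array([np.cos(t-.7),np.sin(t-.7)]))*1e3).round(1)
for lv in(2.0,2.1,2.2,2.27): print(lv,geo(lv,4.19))
E
```

```text
[  -1.3 -117.5  170.4] [-0.   0.1 -0.1 -0. ]
[  -1.3 -121.5  169.9] [-0.   0.1 -0.1 -0. ]
[  0.3 -47.6 147.2] [-0.   0.1 -0.1 -0. ]
2.0 (array([-74.5, 110.4]), array([-112.8,  164.1]), array([-125.4,  167.4]), array([-111.8,  177.1]))
2.1 (array([-72.9, 109.5]), array([-105.7,  166.8]), array([-117.9,  171.3]), array([-103.3,  179.6]))
2.2 (array([-71.4, 108.6]), array([-98.3, 168.8]), array([-110. ,  174.5]), array([-94.7, 181.3]))
2.27 (array([-70.4, 107.8]), array([-93. , 169.8]), array([-104.3,  176.3]), array([-88.5, 182. ]))
```

```bash
python3 -m crank '[[0,0,0,0.15,0.8],[0,0,0,0.15,0.8],[0,0,0,0.15,0.8],[0,0,0,0.15,0.8],[0,0,0,0.15,0.8]]';python3 -m crank '[[0,-30,0,0.065,0.8],[0,-30,0,0,0.8],[0,-24,0,0,0.8],[0,0,0,0,0.8]]';python3 -c "
from h import *
rep(-1,-117,158)
shot('side','s7',(250,130,390,260),4.5)
shot('top','t7',(265,165,395,255),6)"
```

```text
time: 9.15
position: [0.5933, -0.2314, 0.2462]
ee_rot: [2.035, 0.353, -2.036]
ft_force: [-0.4, 0.2, 1.0]
opening: 0.0684
time: 9.55
position: [0.5681, -0.147, 0.2465]
ee_rot: [2.067, 0.302, -2.067]
ft_force: [0.5, 0.0, -0.6]
opening: 0.0684
t 9.55 tcp chest mm [  -3.6 -114.   246.5] F chest [ 0.5 -0.1 -0.6] open 0.0684
tool axes in chest
 [[ 0.     0.017 -1.   ]
 [ 0.002 -1.    -0.017]
 [-1.    -0.002 -0.   ]]
tool shift mm [89.  3. -2.]
```

View pics/s7.png

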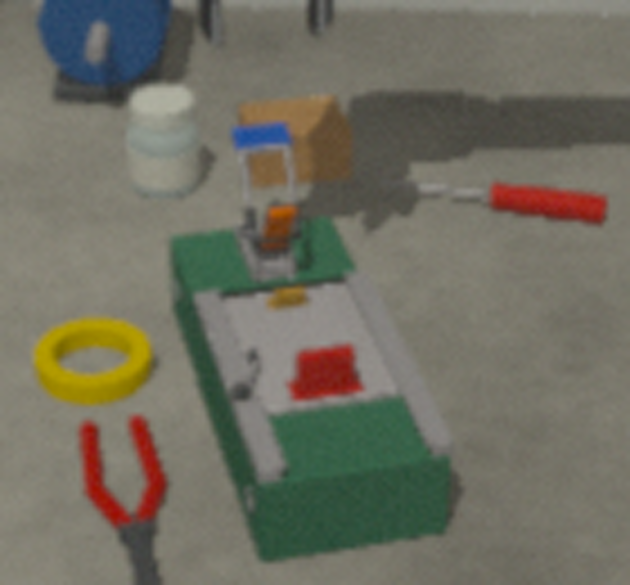

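```bash
python3 -m crank '[[45,3,-2,0,0.8],[43,0,0,0,0.8],[0,0,0,0,0.8]]';python3 -c "
from h import *
rep(-1,-117,158)";python3 -m crank '[[0,0,0,0,0.4],[0,0,0,0,0.4],[0,0,0,0,0.4]]' 25; python3 -c "
from h import *
rep(-1,-117,158)
shot('side','s8',(250,130,390,260),4.5)
shot('top','t8',(265,165,395,255),6)"
```

```text
time: 9.95
position: [0.5674, -0.1544, 0.1529]
ee_rot: [2.063, 0.294, -2.083]
ft_force: [-1.2, -0.1, 0.2]
opening: 0.0682
t 9.95 tcp chest mm [  -6.2 -120.9  152.9] F chest [-1.2  0.2  0.2] open 0.0682
tool axes in chest
 [[-0.009  0.007 -1.   ]
 [ 0.004 -1.    -0.007]
 [-1.    -0.004  0.009]]
tool shift mm [-5. -4. -5.]
time: 10.25
position: [0.5727, -0.1545, 0.1608]
ee_rot: [2.076, 0.289, -2.067]
ft_force: [1.7, -0.8, 1.1]
opening: 0.0407
t 10.25 tcp chest mm [  -1.2 -122.4  160.8] F chest [ 1.4 -1.2  1.1] open 0.0407
tool axes in chest
 [[ 0.004  0.007 -1.   ]
 [-0.002 -1.    -0.007]
 [-1.     0.002 -0.004]]
tool shift mm [ 3. -5. -0.]
```

View pics/s8.png

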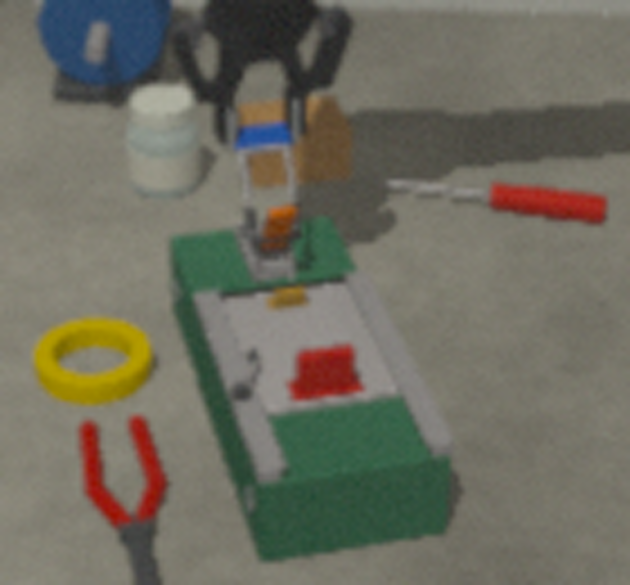

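```bash
python3 -m crank '[[-6,-9,0,0,0.4],[-4,-10,0,0,0.4],[-3,-10,0,0,0.4],[-2,-11,0,0,0.4],[0,-11,0,0,0.4]]';python3 -c "
from h import *
rep()";python3 -m crank '[[2,-11,0,0,0.4],[3,-10,0,0,0.4],[4,-10,0,0,0.4],[6,-9,0,0,0.4],[0,0,0,0,0.4]]'; python3 -c "
from h import *
rep()
shot('side','s9',(250,130,390,260),4.5)
shot('top','t9',(265,165,395,255),6)"
```

```text
time: 10.85
position: [0.5579, -0.1037, 0.1744]
ee_rot: [2.075, 0.291, -2.069]
ft_force: [4.6, -1.9, 0.2]
opening: 0.0409
t 10.85 tcp chest mm [ -1.8 -69.5 174.4] F chest [ 3.9 -3.1  0.2] open 0.0409
tool axes in chest
 [[ 0.003  0.007 -1.   ]
 [-0.001 -1.    -0.007]
 [-1.     0.001 -0.003]]
time: 11.35
position: [0.5467, -0.0628, 0.1592]
ee_rot: [2.073, 0.296, -2.068]
ft_force: [2.7, 2.5, 6.7]
opening: 0.0411
t 11.35 tcp chest mm [ -1.6 -27.1 159.2] F chest [3.3 1.7 6.7] open 0.0411
tool axes in chest
 [[ 0.003  0.01  -1.   ]
 [ 0.001 -1.    -0.01 ]
 [-1.    -0.001 -0.003]]
```

View pics/s9.png

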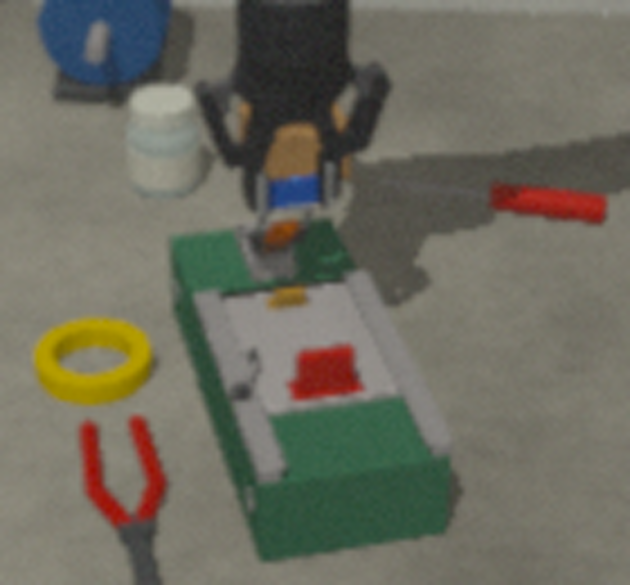

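View pics/t9.png

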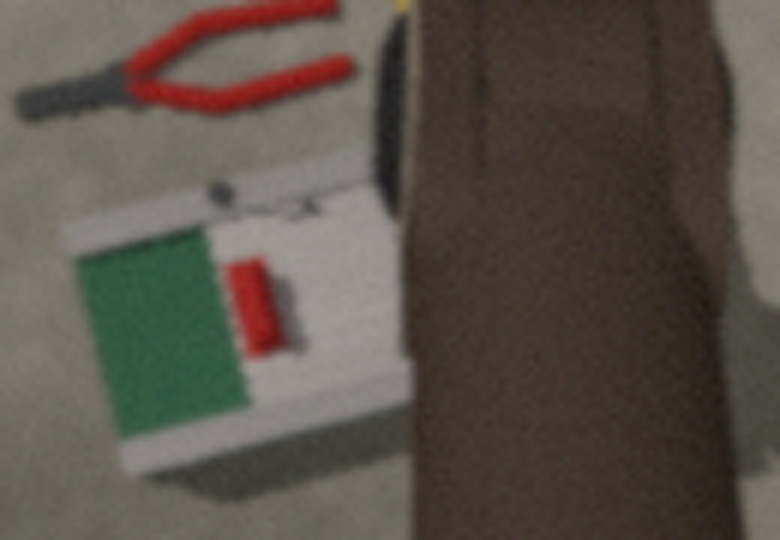

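```bash
python3 -m crank '[[7,-8,0,0,0.4],[8,-7,0,0,0.4],[9,-6,0,0,0.4],[0,0,0,0,0.4]]';python3 -c "
from h import *
rep()";python3 -m crank '[[0,0,0,0,0.7],[0,0,0,0,0.7],[0,0,0,0,0.7],[0,0,0,0,0.7]]'; python3 -c "
from h import *
rep()
shot('side','s10',(250,130,390,260),4.5)"
```

```text
time: 11.85
position: [0.5408, -0.0422, 0.1347]
ee_rot: [2.073, 0.297, -2.069]
ft_force: [3.7, 4.9, 5.9]
opening: 0.0412
t 11.85 tcp chest mm [ -1.7  -5.7 134.7] F chest [4.8 3.7 5.9] open 0.0412
tool axes in chest
 [[ 0.002  0.011 -1.   ]
 [ 0.002 -1.    -0.011]
 [-1.    -0.002 -0.002]]
time: 12.25
position: [0.5396, -0.0463, 0.1341]
ee_rot: [2.071, 0.29, -2.074]
ft_force: [0.5, 0.5, 1.2]
opening: 0.06
t 12.25 tcp chest mm [ -3.9  -9.3 134.1] F chest [0.6 0.3 1.2] open 0.06
tool axes in chest
 [[-0.001  0.006 -1.   ]
 [ 0.    -1.    -0.006]
 [-1.    -0.     0.001]]
```

View pics/s10.png

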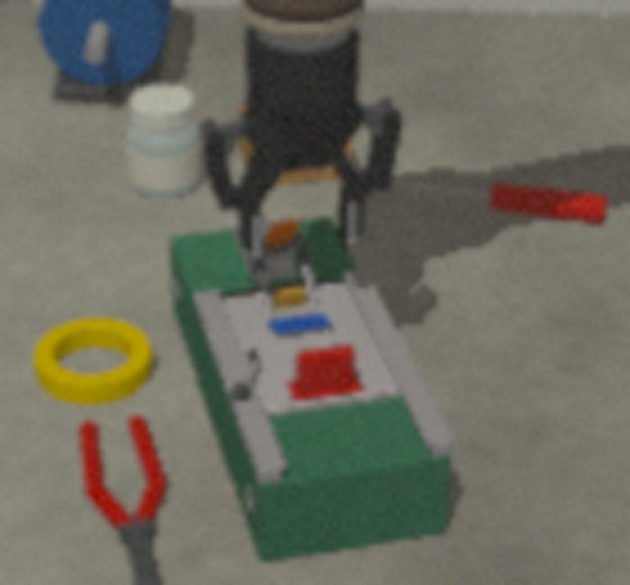

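```bash
python3 -m crank '[[-45,0,0,0,0.7],[-45,0,0,0,0.4],[0,0,45,0,0],[0,-30,45,0,0],[0,-40,40,0,0]]';python3 -c "
from h import *
rep()
shot('side','s11',(250,130,390,260),4.5)
shot('top','t11',(265,165,395,255),6)"
```

```text
time: 12.8
position: [0.4388, -0.0426, 0.2248]
ee_rot: [2.065, 0.276, -2.073]
ft_force: [1.5, -0.1, 0.7]
opening: 0.002
t 12.8 tcp chest mm [-100.1   21.4  224.8] F chest [ 1.4 -0.5  0.7] open 0.002
tool axes in chest
 [[-0.005  0.004 -1.   ]
 [-0.01  -1.    -0.004]
 [-1.     0.01   0.005]]
```

View pics/s11.png

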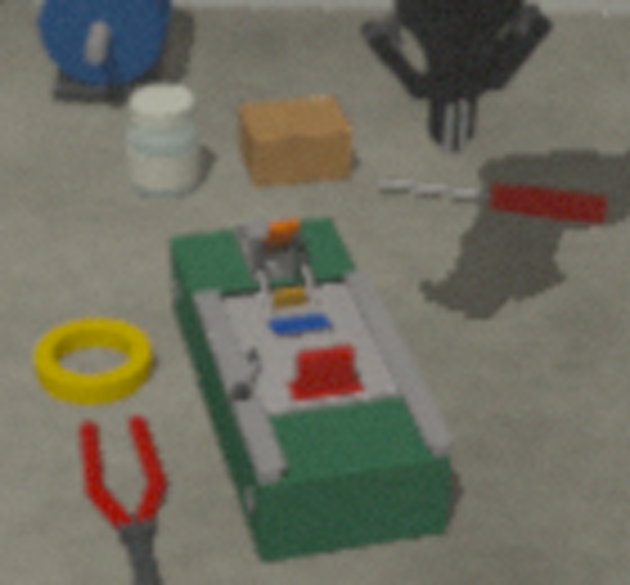

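View pics/t11.png

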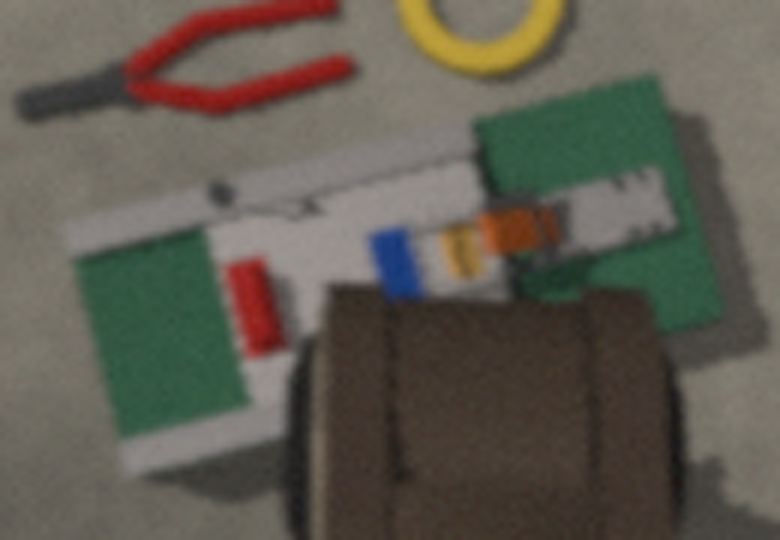

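Top view: the loop lies behind the keeper, the blue plate is at (397,262), and the lever tip (about (490,232)) leans over the keeper. Next, bring the closed fingers in on the lever's +y side.

```bash
python3 -m crank '[[0,10,-40,0,0],[0,11,-40,0,0],[0,11,-20,0,0],[0,0,0,0,0]]';python3 -c "
from h import *
rep(-1,-9,126)"
```

```text
time: 13.3
position: [0.5526, -0.0458, 0.2248]
ee_rot: [2.066, 0.275, -2.065]
ft_force: [0.0, -0.5, -1.7]
opening: -0.0002
t 13.3 tcp chest mm [  8.7 -12.3 224.8] F chest [-0.1 -0.4 -1.7] open -0.0002
tool axes in chest
 [[-0.002  0.007 -1.   ]
 [-0.014 -1.    -0.007]
 [-1.     0.014  0.002]]
tool shift mm [99. -5. 10.]
```

```bash
python3 -m crank '[[35,-4,9,0,0],[40,0,0,0,0],[23,0,0,0,0],[0,0,0,0,0]]';python3 -c "
from h import *
rep(-1,-60,140)
shot('side','s12',(250,130,390,260),4.5)"
```

```text
time: 13.7
position: [0.5372, -0.0454, 0.1244]
ee_rot: [2.06, 0.277, -2.074]
ft_force: [-0.2, -0.4, -0.2]
opening: 0.0002
t 13.7 tcp chest mm [ -6.   -7.7 124.4] F chest [-0.3 -0.3 -0.2] open 0.0002
tool axes in chest
 [[-0.008  0.007 -1.   ]
 [-0.011 -1.    -0.007]
 [-1.     0.011  0.008]]
tool shift mm [-15.  52.  -5.]
```

View pics/s12.png

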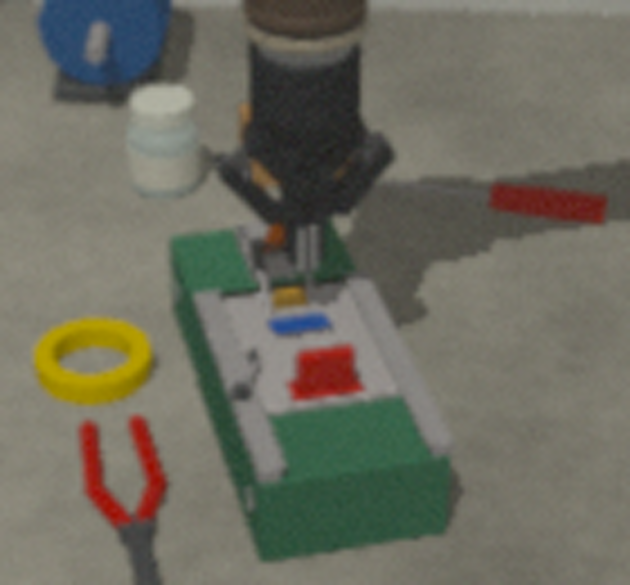

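```bash
python3 -m crank '[[0,8,-5,0,0],[-2,10,0,0,0],[-4,10,0,0,0],[-4,10,0,0,0],[-4,8,0,0,0]]';python3 -c "
from h import *
rep(0,-68,144)";python3 -m crank '[[-3,8,0,0,0],[-3,8,0,0,0],[0,0,0,0,0]]';python3 -c "
from h import *
rep(0,-68,144)
shot('side','s13',(250,130,390,260),4.5)
shot('top','t13',(265,165,395,255),6)"
```

```text
time: 14.25
position: [0.5577, -0.089, 0.1434]
ee_rot: [2.067, 0.275, -2.065]
ft_force: [0.3, 1.6, -0.5]
opening: 0.0004
t 14.25 tcp chest mm [  2.  -55.3 143.4] F chest [ 0.7  1.4 -0.5] open 0.0004
tool axes in chest
 [[-0.001  0.007 -1.   ]
 [-0.014 -1.    -0.007]
 [-1.     0.014  0.001]]
tool shift mm [-0. 13.  2.]
time: 14.55
position: [0.5617, -0.1045, 0.1489]
ee_rot: [2.067, 0.274, -2.066]
ft_force: [-0.3, 0.3, 0.7]
opening: -0.0002
t 14.55 tcp chest mm [  1.7 -71.3 148.9] F chest [-0.2  0.4  0.7] open -0.0002
tool axes in chest
 [[-0.002  0.006 -1.   ]
 [-0.014 -1.    -0.006]
 [-1.     0.014  0.002]]
tool shift mm [ 5. -3.  2.]
```

View pics/s13.png

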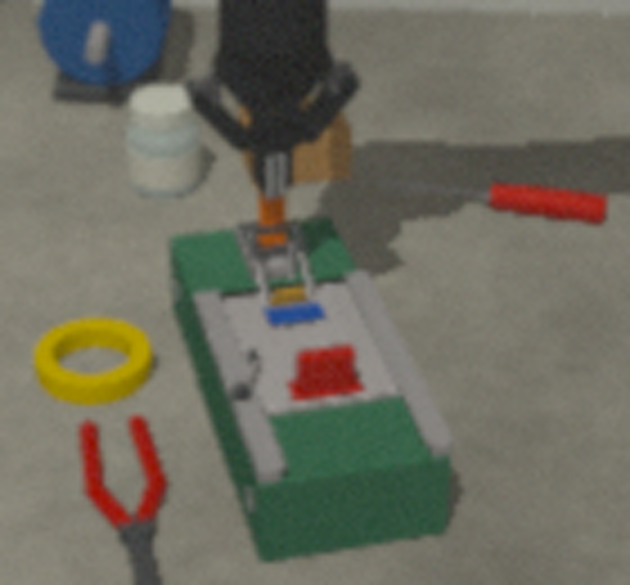

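```bash
python3 -m crank '[[6,4,0,0,0],[1,6,0,0,0],[1,6,0,0,0],[2,7,0,0,0],[3,7,0,0,0]]';python3 -c "
from h import *
rep(0,-112,126)";python3 -m crank '[[5,6,0,0,0],[5,6,0,0,0],[0,0,0,0,0]]';python3 -c "
from h import *
rep(0,-120,112)
shot('side','s14',(250,130,390,260),4.5)"
```

```text
time: 15.15
position: [0.5693, -0.1307, 0.135]
ee_rot: [2.064, 0.28, -2.068]
ft_force: [-1.0, 6.6, -1.0]
opening: -0.0
t 15.15 tcp chest mm [  2.  -98.6 135. ] F chest [ 0.8  6.6 -1. ] open -0.0
tool axes in chest
 [[-0.003  0.009 -1.   ]
 [-0.011 -1.    -0.009]
 [-1.     0.011  0.003]]
tool shift mm [ 9. 13.  2.]
time: 15.45
position: [0.5728, -0.1446, 0.1252]
ee_rot: [2.064, 0.275, -2.068]
ft_force: [-0.4, 0.8, 0.7]
opening: 0.0
t 15.45 tcp chest mm [   1.6 -112.9  125.2] F chest [-0.2  0.8  0.7] open 0.0
tool axes in chest
 [[-0.003  0.007 -1.   ]
 [-0.014 -1.    -0.007]
 [-1.     0.014  0.004]]
tool shift mm [13.  7.  2.]
```

View pics/s14.png

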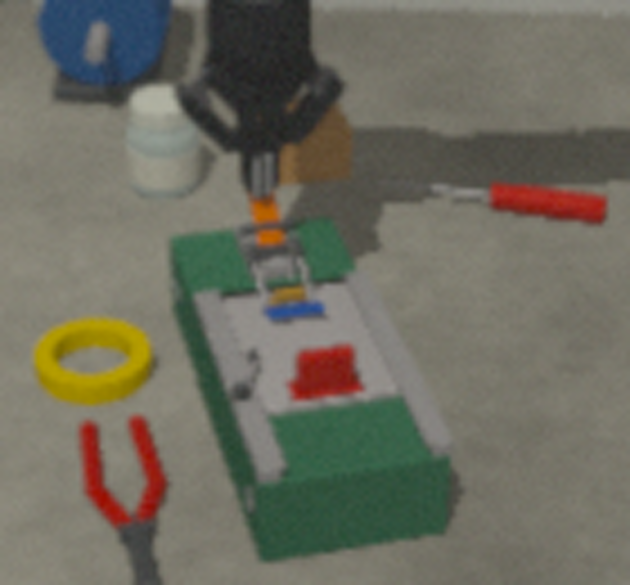

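```bash
python3 -m crank '[[5,4,0,0,0],[5,2,0,0,0],[5,2,0,0,0],[0,0,0,0,0]]';python3 -c "
from h import *
rep(0,-124,96)";python3 -m crank '[[4,2,0,0,0],[4,0,0,0,0],[4,0,0,0,0],[0,0,0,0,0]]';python3 -c "
from h import *
rep(0,-124,96)"
```

```text
time: 15.9
position: [0.5752, -0.1523, 0.1104]
ee_rot: [2.065, 0.275, -2.067]
ft_force: [0.5, 0.0, 0.5]
opening: -0.0001
t 15.9 tcp chest mm [   1.8 -121.   110.4] F chest [ 0.5 -0.1  0.5] open -0.0001
tool axes in chest
 [[-0.003  0.007 -1.   ]
 [-0.014 -1.    -0.007]
 [-1.     0.014  0.003]]
tool shift mm [14.  3.  2.]
time: 16.3
position: [0.5756, -0.1535, 0.0985]
ee_rot: [2.065, 0.277, -2.067]
ft_force: [-0.3, -0.1, 0.4]
opening: 0.0002
t 16.3 tcp chest mm [   1.9 -122.2   98.5] F chest [-0.3 -0.1  0.4] open 0.0002
tool axes in chest
 [[-0.003  0.008 -1.   ]
 [-0.013 -1.    -0.008]
 [-1.     0.013  0.003]]
tool shift mm [3. 2. 2.]
```

```bash
python3 -m crank '[[3,0,0,0,0],[3,0,0,0,0],[0,0,0,0,0]]';python3 -c "
from h import *
rep(0,-124,96)
shot('side','s15',(250,130,390,260),4.5)
shot('top','t15',(265,165,395,255),6)"
```

```text
time: 16.6
position: [0.5764, -0.1537, 0.0955]
ee_rot: [2.068, 0.277, -2.065]
ft_force: [-7.3, 1.8, 20.8]
opening: 0.0002
t 16.6 tcp chest mm [   2.6 -122.6   95.5] F chest [-6.6  3.7 20.8] open 0.0002
tool axes in chest
 [[-0.     0.007 -1.   ]
 [-0.013 -1.    -0.007]
 [-1.     0.013  0.   ]]
tool shift mm [-0.  1.  3.]
```

View pics/s15.png

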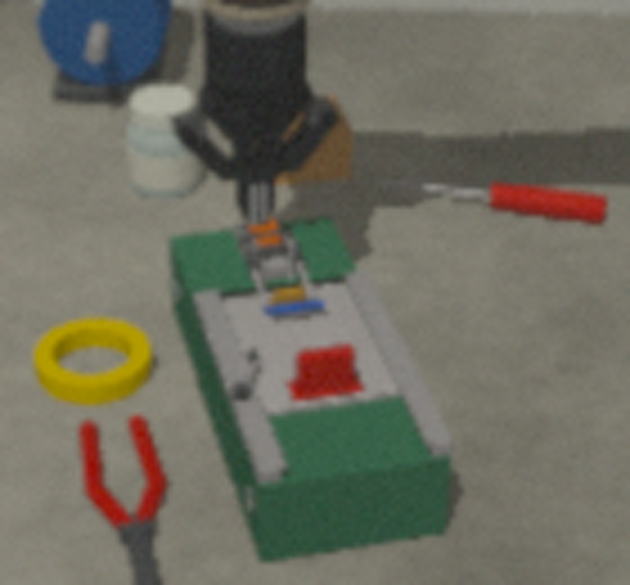

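View pics/t15.png

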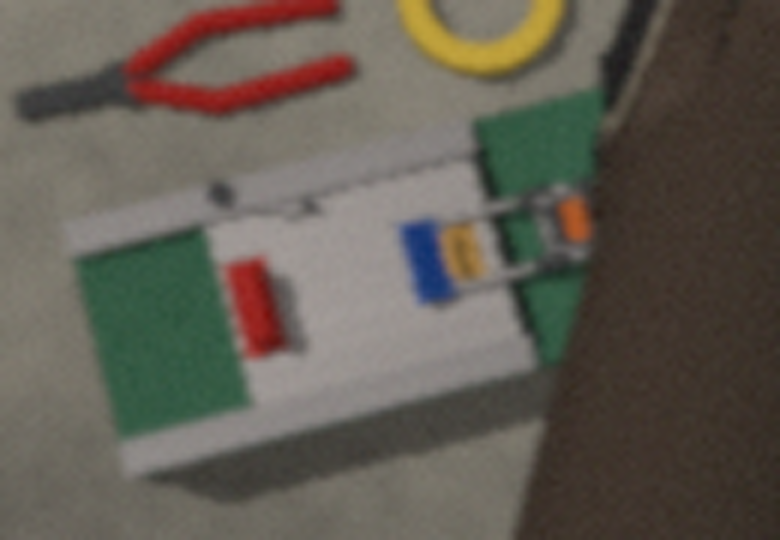

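```bash
python3 -m crank '[[-8,0,0,0,0],[-40,0,0,0,0],[-45,0,0,0,0],[0,40,30,0,0],[0,40,45,0,0]]';python3 -m crank '[[0,40,40,0,0],[0,30,40,0,0],[0,0,0,0,0]]';python3 -c "
from h import *
rep()
shot('side','s16',(250,130,390,260),4.5)
shot('top','t16',(265,165,395,255),6)"
```

```text
time: 17.2
position: [0.5332, -0.2415, 0.1891]
ee_rot: [2.067, 0.279, -2.058]
ft_force: [0.2, -1.6, -0.7]
opening: 0.0003
time: 17.5
position: [0.4712, -0.3324, 0.1892]
ee_rot: [2.068, 0.262, -2.073]
ft_force: [0.2, -0.8, 0.8]
opening: -0.0
t 17.5 tcp chest mm [-146.7 -266.5  189.2] F chest [-0.  -0.8  0.8] open -0.0
tool axes in chest
 [[-0.004 -0.004 -1.   ]
 [-0.017 -1.     0.004]
 [-1.     0.017  0.004]]
```

View pics/s16.png

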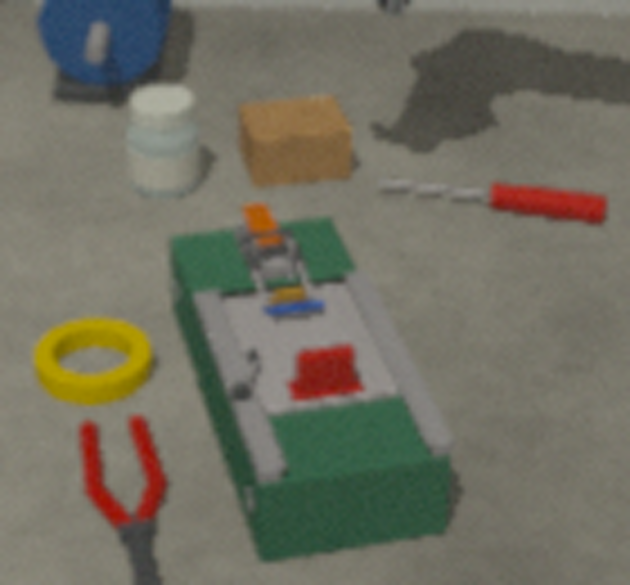

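View pics/t16.png

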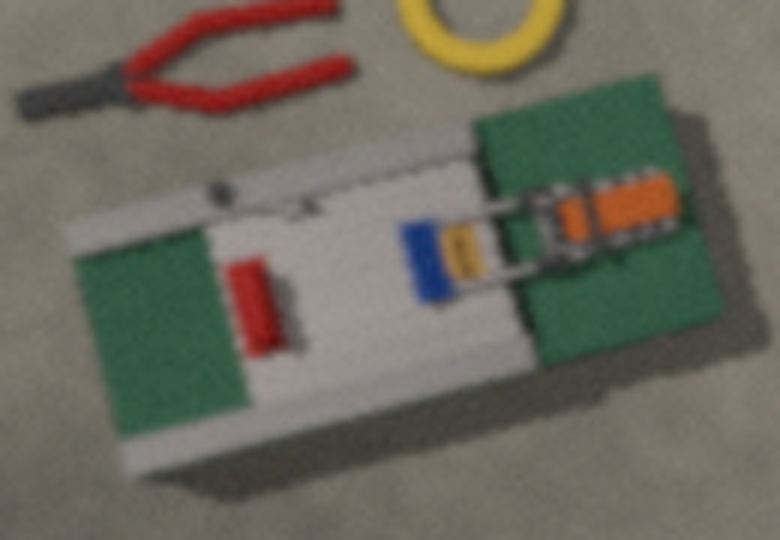

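```bash
python3 - <<'E'
from h import *
def cs3(u,v): return [(u+.5)/4.5-.5+250,(v+.5)/4.5-.5+130]
for lv in(0,.06,.15,.3):
    X=C2W((0,-.082-.06*np.cos(lv),.096+.06*np.sin(lv)),ch); a=proj('top',X)[0];b=proj('side',X)[0]
    print(lv,((a-[265,165]+.5)*6-.5).round(0),((b-[250,130]+.5)*4.5-.5).round(0))
def s1(obs):
    g=lambda x:np.concatenate([proj(n,C2W(x,ch))[0]-uv for n,uv in obs])
    s=least_squares(g,[0,-.1,.15]);print((s.x*1e3).round(1),g(s.x).round(1))
s1([('top',ct(680,193)),('side',cs3(257,207))])
s1([('top',ct(426,262)),('side',cs3(295,308))])
im=cv2.imread('pics/s16.png')[170:340,190:370];cv2.imwrite('pics/s16c.png',cv2.resize(im,None,fx=3.3,fy=3.3,interpolation=cv2.INTER_CUBIC))
E
```

```text
0 [674. 192.] [253. 205.]
0.06 [675. 191.] [253. 202.]
0.15 [676. 190.] [253. 196.]
0.3 [675. 189.] [254. 187.]
[  -2.1 -144.9   92.9] [-0.   0.4 -0.5 -0.1]
[ -1.  -13.1  84.3] [-0.   0.1 -0.1 -0. ]
```

View pics/s16c.png

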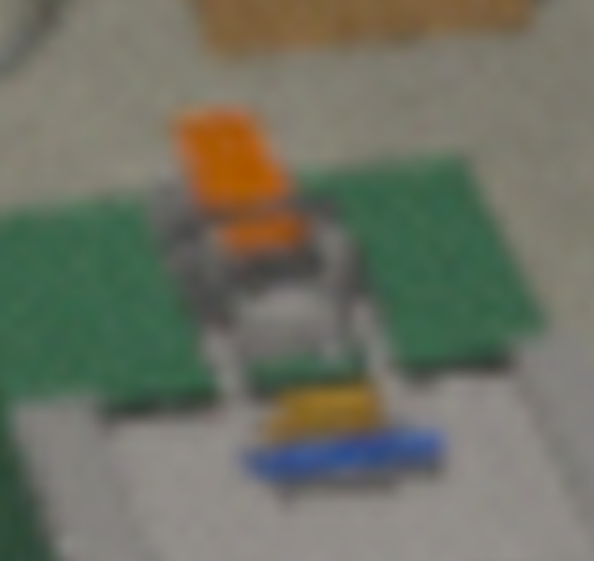

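```bash
python3 -c "
from bench import robot
print(robot.get_state()['ft_force'],robot.get_state()['joint_vel'].round(3)); print(robot.job_done())"
```

```text
[0.85416127 0.42358487 0.23229272] [-0.041  0.008 -0.041 -0.006 -0.008  0.001 -0.006]
the job is handed in; nothing more can be done
None
```

The chest is closed and latched, and I handed the job in at about 17.6 s of the 67 s allowed. No verdict came back.

- **Shutter:** I pushed it home by the red handle. The push force rose to about 8 N, dropped, then rose to 19 N at the stop. That drop fits the catch clicking behind its pin, and the last picture shows the pin at the catch's end. I did not pull the shutter to test the catch.
- **Loop:** My first try, pushing the blue plate with closed fingers, jammed on its edge at about 45 N upward and nudged the lever. I stopped, backed off, pinched the plate across its width, carried it past upright and let it drop behind the keeper.
- **Lever:** I pressed it over centre. It went down without needing force at the end, and a 21 N press found it at the flat height.
- **Last checks:**
  - The lever tip in the pictures matches the flat position to within about 3 mm.
  - The crossbar sits roughly 5 mm behind the keeper's foot. I worked that out from the position of the blue plate, with the calibration good to about 2 mm.
  - In the last close-up pictures the pliers and tape roll look unmoved in both views, and the carton, screwdriver and jar look unmoved from the side. I did not look at the wire spool and rotor again, but the arm's tool never went near them.
  - The arm stood clear of the chest when I handed in.

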